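# Snug the screw clamp down on the slicer

### The job

The wooden slicer is lying loose under the crank-handled screw clamp on the board. Turn that clamp's crank clockwise until its pad meets the slicer, snug it firmly by feel without crushing the wood, and let go, leaving the slicer where it lies.

Things in the scene. Friction and masses are not known exactly. Their poses are not given: they have to be found in the camera images.
- crank_knob (a point): Centre of the black round grip on the clamp's crank: an upright cylinder, 24 mm in diameter, 42 mm tall, spinning freely on its pin, so a hand that holds it need not turn. The flat steel crank arm (15 mm wide) begins about 21 mm below this point. It stands 55 mm from the screw's axis, 0.15 to 0.165 m above the board, and sinks with the screw.
- crank (a joint): Angle of the crank about the upright screw, rad: grows clockwise seen from above, starts at 0 to 1.5, may reach 7. Each rad lowers screw, crank and pad 4 mm; the pad meets the slicer at about 4.2. Free turning takes 2 to 4 N at the grip; friction keeps the screw where left. Past contact the rubber-sprung pad yields and the force rises by about 8 N per rad: snug is some 0.3 to 0.7 rad past.
- pad: Round dark pad, 34 mm in diameter, at the foot of the clamp's screw; origin at the centre of its underside, on the screw's axis, z up. It only moves straight up or down. The clamp is a dark steel arm on a post fixed to the board, its top 0.105 m above the board. A second, empty clamp with a straight bar handle stands apart and is not used.
- slicer: Loose wooden vegetable slicer lying flat on the board, 85 mm (its x) by 250 mm (its y) by 20 mm thick, with a steel plate, blade and 7 mm side rails on top. Origin at the centre of its underside; its plain end, about 90 mm from the origin towards -y, lies under the pad, its top there 20 mm above the board. 0.35 to 0.7 kg.

How it is judged (in metres and radians):
At the end, for the whole second after the job is handed in: The clamp's pad presses on the slicer with more than 8 N, the crank is still, and the slicer lies within 15 mm of where it was at the start (contact force between pad and slicer above 8 N and distance of slicer from where it was at the start of the episode below 0.015 m and velocity of joint crank between -0.1 and 0.1 rad/s); the robot touches nothing.
It fails at once if the slicer is crushed: the pad presses it with more than 150 N (contact force between pad and slicer above 150 N).
It also fails if it takes over 45 s, if anything falls off the work surface, if the arm or the gripper's body presses on something with over 40 N, if the wrist force passes 120 N, or if a joint passes its speed limit or range.

### The arm

A 6-joint arm with a two-finger parallel gripper is mounted at the origin on the work surface. World frame = base frame: x ahead of the robot, y to its left, z up, the work surface at z = 0. Lengths are in mm, angles in degrees, forces in N, time in s.
With the tool pointing down it reaches from about 325 to 900 mm from the base axis. Payload 6.1 kg.
Tool frame: the origin (TCP) lies at the very end of the fingers, on their centre line; the grasp point (between the pads) lies 19 mm behind it; z points along the fingers, y is the line along which they close (so a half turn about z gives the same grasp; the last joint's range is limited). The gripper opens to 87 mm and grips with 3 to 60 N. Pads are 19 mm wide; open, the fingers measure 117 mm over their backs; the gripper's body (75 mm by 190 mm) begins 51 mm behind the grasp point.
Start: joints at [-7.225, 12.628, 87.462, -0, 79.91, -7.225], TCP at [624.993, -0.003, 222.538] pointing down, gripper open.
Joint ranges: [-170.65, 170.65], [-52.31, 119.04], [5.05, 147.46], [-71.25, 251.25], [11.57, 151.72], [-153.62, 153.62]. Speed limits (degrees/s): [147.25, 147.25, 172.46, 180, 180, 180].

### API

Orientations are given as [roll, pitch, yaw] about the fixed x, y, z axes, in that order (R = Rz(yaw) Ry(pitch) Rx(roll)).
In Python, from plant import env gives the robot as it stands.
- The arm moves only by the tool jog_arm, never from a script. Its argument "series" is a list of rows, each an object of numbers: "x", "y", "z": the shift along the tool's x, y, z in units of 30 mm (1.0 is 30 mm); "yaw": the turn about the tool's z in units of 8 degrees (1.0 is 8 degrees); "grip": the opening, from -1 (shut) to 1 (fully open), so that 0 is half open. A call has exactly 8 rows; each row is the pose to reach, as a shift and turn from the pose commanded when the call began, along the tool's axes at that moment; what a row does not reach only later rows make up. A row lasts 1/10 s, in which the tool goes at most 50 mm and 8.59 degrees, less where a joint would pass 70% of its speed; a pose out of reach is approached as far as the arm can. A call with a gripper value outside its range is refused whole. The fingers move at their own pace and stop on an object; "force" is the grip in N (left out, the last holds). Time passes only in rows, so rows that repeat a pose let the fingers close, or fill a call up. It gives the time, the measured TCP pose, the force, the opening and the grip force at its end, in the units of the state.
- env.state(): the state, without advancing time (a new reading comes with each control period).
- env.get_image(name): name is "scene" or "side" or "wrist"; returns (picture, depth): 480x640x3 uint8, blue, green, red; 480x640 float32, mm along the optical axis (not along the pixel's ray), 0 where there is no reading.
- env.camera_params(name): a dict with "vfov" (degrees; the focal length in pixels is half the picture's height over the tangent of half this angle, whatever the lens; pixels are square), "cx", "cy" (the principal point, pixels), "R" (3x3) and "t" (3): a world point X has camera coordinates R X + t. Camera axes: x right, y down, z forward; pixel columns grow to the right and rows downward; lengths in mm; the calibration is good to about 2 mm. The wrist camera is an equidistant fisheye: a pixel r from the principal point sees the ray r / f radians off the axis. A picture is of the moment at which its call begins: read the wrist's pose just before it. camera_params takes no time and is no camera call; for the wrist camera it gives the pose at the moment of the call.
- env.close_job(): hands the job in; it is judged then, once.
Trained networks look in the newest picture that a camera, given by its name, has taken for a name from the list of things; names that differ only in an ending like _2 or _b are one class to them, and where a whole thing is asked for, a point or a joint stands for the part that bears it (a point fixed in the world has none). Each returns a list of dicts, best first, with "conf" (0 to 1); they miss things now and then, are a little off and sometimes report something else, mostly with a low value. They report only what shows in the picture. A call takes as long as a camera call.
- env.recognise(label, camera): "at" ([x, y, z] in mm, in the coordinates of the camera as it stood for that picture, good to about 4 mm: the middle of the surface that is visible of it).
- env.silhouettes(label, camera): "mask" (480x640 bool, what is visible of it).
- env.pinpoint(label, camera): "at" ([x, y, z] in mm, in the coordinates of the camera as it stood for that picture, good to about 4 mm: a listed point, or the origin of a listed thing).
The state is a dict: "time": time; "joint_positions": joint angles; "qd": joint speeds; "tau": joint torques, N m; "ee_pos": TCP position; "tool_rot": TCP orientation; "ft_force": force on the tool from outside, world axes, zero at the start; "wrist_torque": the same for the moment, N m; "width": finger opening in mm; "finger_force": force on a finger pad.
Only numpy, scipy, OpenCV 4.12 (cv2) and the standard library are available. Lean on these libraries where they do the work, as an engineer would, in place of code of your own. Each camera call takes 0.05 s, during which the arm holds its last target. There are 200 camera calls.

## Working session

There is one attempt and no reset: what is moved stays moved. The work goes in short steps, Python scripts to look and compute and a tool call to move; the robot and the scene stay as the last step left them, time stands still between calls to the robot, and variables do not carry over. Pictures are saved under pics/ and viewed, at most 10 in all, crops included, and the job is handed in when it is done.

Besides the shell and the picture viewer there is one more tool, called as name(argument=value, ...), one argument or row to a line, values as JSON. jog_arm: Moves the arm, as the interface text tells. Its arguments: {"type":"object","properties":{"series":{"type":"array","items":{"type":"object","properties":{"x":{"type":"number"},"y":{"type":"number"},"z":{"type":"number"},"yaw":{"type":"number"},"grip":{"type":"number"}}}},"force":{"type":"number"}},"required":["series"]}

```bash
mkdir -p pics; cat > h.py <<'E'
from plant import env
import numpy as np, cv2
def w(cam,p):
    c=env.camera_params(cam); return np.array(c["R"]).T@(np.array(p)-np.array(c["t"]))
E
python3 - <<'E'
from h import *
for cam in ("scene","side"):
    im,d=env.get_image(cam); cv2.imwrite(f"pics/{cam}0.png",im)
    for l in ("crank_knob","pad","slicer"):
        for r in env.pinpoint(l,cam)[:2]: print(cam,l,round(r["conf"],2),w(cam,r["at"]).round(1))
s=env.state(); print(s)
E
```

```text
scene crank_knob 0.47 [ 555.1 -174.   159.1]
scene pad 0.67 [ 520.7 -129.4   30. ]
scene slicer 0.69 [545.8 -43.8   2.9]
side crank_knob 0.85 [ 553.2 -175.5  161.6]
side pad 0.75 [ 523.6 -133.3   36.4]
side slicer 0.82 [544.9 -48.    3.1]
{'time': 0.4, 'joint_positions': array([-7.22515602e+00,  1.26356915e+01,  8.74708501e+01,  1.01647482e-03,
        7.99090769e+01, -7.22413572e+00]), 'qd': array([ 0.04380045, -0.08447498, -0.05048733,  0.03099201,  0.00274694,
        0.14702819]), 'tau': array([-3.81335094e-04, -4.93867886e+01, -3.87085891e+01,  7.00179697e-02,
        5.00308466e-02, -5.46723140e-05]), 'ee_pos': array([6.24914383e+02, 1.13336991e-02, 2.22372507e+02]), 'tool_rot': array([-1.79984631e+02, -2.95680140e-03,  8.99988011e+01]), 'ft_force': array([ 0.31101317, -0.47598772,  0.20466586]), 'wrist_torque': array([-0.01419666, -0.0557372 , -0.04231185]), 'finger_force': 0.0, 'width': 86.83730070755561}
```

View pics/scene0.png

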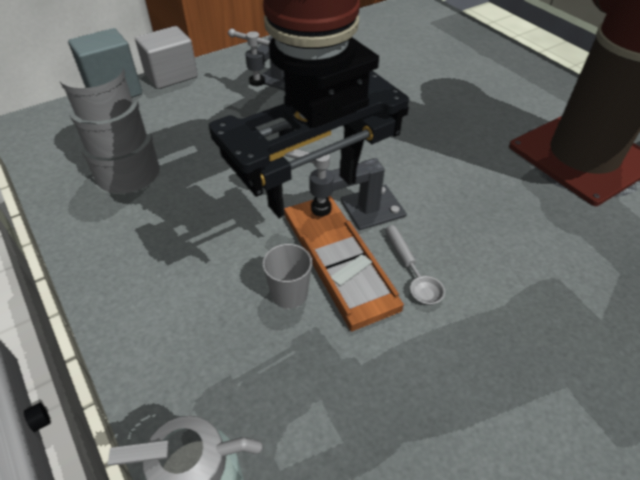

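View pics/side0.png

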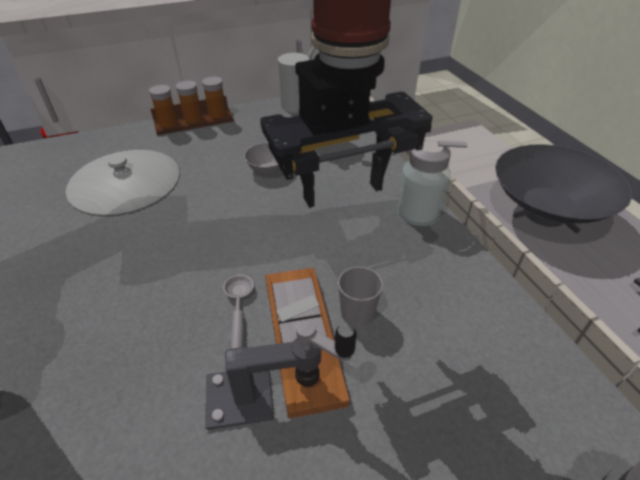

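The scene picture shows the slicer's plain end under the crank clamp at about (320,205). In the side picture the knob is at (345,338), the screw at (307,340) and the post to its left. Knob minus pad is about (32,-44) mm, which gives a 54 mm radius and fits. The crank therefore points at about -54°, and the closing line is along world x. Next I move above the knob.

jog_arm(
  series=[
    {"x":-1,"y":-0.4,"grip":0.3},
    {"x":-2.2,"y":-0.9,"grip":0.3},
    {"x":-3.4,"y":-1.4,"grip":0.3},
    {"x":-4.6,"y":-1.9,"grip":0.3},
    {"x":-5.4,"y":-2.2,"grip":0.3},
    {"x":-5.83,"y":-2.37,"grip":0.3},
    {"x":-5.83,"y":-2.37,"grip":0.3},
    {"x":-5.83,"y":-2.37,"grip":0.3},
  ],
  force=30,
)

```text
schema error: expected keys x, y, z, yaw, grip
```

```bash
python3 - <<'E'
from h import *
for cam in ("wrist","side","scene"):
    im,d=env.get_image(cam); cv2.imwrite(f"pics/{cam}1.png",im)
    for l in ("crank_knob","pad"):
        for r in env.pinpoint(l,cam)[:2]: print(cam,l,round(r["conf"],2),w(cam,r["at"]).round(1))
    for r in env.recognise("crank_knob",cam)[:1]: print("rec",w(cam,r["at"]).round(1))
s=env.state(); print(s["time"],s["ee_pos"],s["tool_rot"],s["width"])
E
```

```text
side crank_knob 0.97 [ 553.3 -178.4  162.3]
side pad 0.47 [ 521.4 -134.1   32.5]
rec [ 547.  -188.1  168.7]
scene pad 0.56 [ 521.  -130.5   32.2]
rec [ 558.8 -169.4  180.1]
1.0 [6.25008174e+02 8.08084439e-03 2.22560873e+02] [ 1.79998765e+02 -1.65078373e-03  8.99991715e+01] 86.8334949456338
```

View pics/wrist1.png

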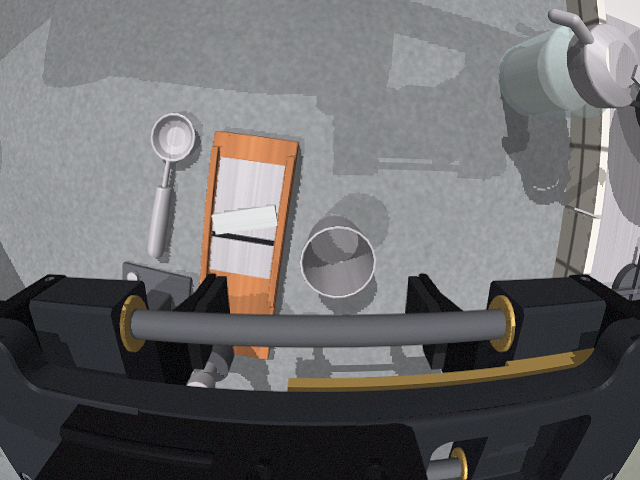

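The move was refused because every row needs all keys. In the wrist picture the slicer is at (250,240) and the fingers are in front; the knob is hidden below. I'm resending the move with every key given.

jog_arm(
  series=[
    {"x":-1,"y":-0.4,"z":0,"yaw":0,"grip":0.3},
    {"x":-2.2,"y":-0.9,"z":0,"yaw":0,"grip":0.3},
    {"x":-3.4,"y":-1.4,"z":0,"yaw":0,"grip":0.3},
    {"x":-4.6,"y":-1.9,"z":0,"yaw":0,"grip":0.3},
    {"x":-5.4,"y":-2.2,"z":0,"yaw":0,"grip":0.3},
    {"x":-5.87,"y":-2.37,"z":0,"yaw":0,"grip":0.3},
    {"x":-5.87,"y":-2.37,"z":0,"yaw":0,"grip":0.3},
    {"x":-5.87,"y":-2.37,"z":0,"yaw":0,"grip":0.3},
  ],
  force=30,
)

```text
time: 1.8
ee_pos: [554.2, -175.5, 222.6]
tool_rot: [180.0, -0.0, 90.0]
ft_force: [0.3, 0.8, 0.2]
width: 56.8
finger_force: 0.0
```

```bash
python3 - <<'E'
from h import *
for cam in ("wrist","side","scene"):
    im,d=env.get_image(cam); cv2.imwrite(f"pics/{cam}2.png",im)
    for l in ("crank_knob","pad"):
        for r in env.pinpoint(l,cam)[:2]: print(cam,l,round(r["conf"],2),w(cam,r["at"]).round(1))
s=env.state(); print(s["time"],s["ee_pos"],s["tool_rot"],s["width"],s["ft_force"])
cv2.imwrite("pics/c2.png",np.hstack([cv2.resize(cv2.imread("pics/wrist2.png"),(400,300)),cv2.resize(cv2.imread("pics/side2.png")[180:420,200:520],(400,300))]))
E
```

```text
wrist crank_knob 0.73 [ 550.8 -172.   160.4]
side crank_knob 0.68 [ 554.9 -178.8  164.4]
side pad 0.69 [ 523.9 -134.6   34.7]
scene pad 0.51 [ 519.4 -133.3   32.9]
2.25 [ 554.03693611 -175.65227063  222.50175573] [-1.79996603e+02 -2.75561649e-03  9.00394734e+01] 56.49148992286816 [ 0.34734231 -0.08738122  0.10803029]
```

View pics/c2.png

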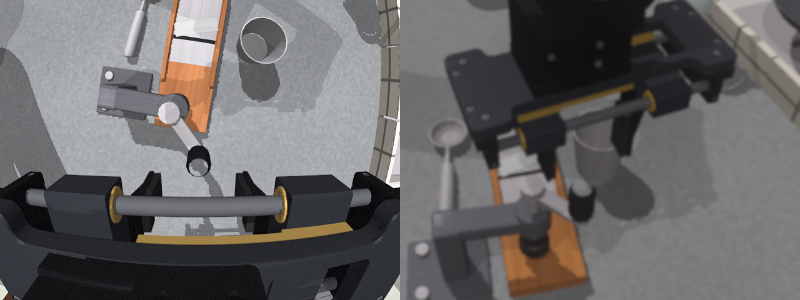

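The wrist half shows the knob at (198,160), midway between the fingers at 150 and 245. The crank runs back to the screw at (172,110). Pinpoint agrees on about (553.5,-175.5,161). I'll lower to TCP z of about 147 and close.

jog_arm(
  series=[
    {"x":0,"y":0,"z":0.6,"yaw":0,"grip":0.3},
    {"x":0,"y":0,"z":1.3,"yaw":0,"grip":0.3},
    {"x":0,"y":0,"z":1.9,"yaw":0,"grip":0.3},
    {"x":0,"y":0,"z":2.3,"yaw":0,"grip":0.3},
    {"x":0,"y":0,"z":2.5,"yaw":0,"grip":0.3},
    {"x":0,"y":0,"z":2.5,"yaw":0,"grip":0.3},
    {"x":0,"y":0,"z":2.5,"yaw":0,"grip":-0.5},
    {"x":0,"y":0,"z":2.5,"yaw":0,"grip":-0.8},
  ],
  force=25,
)

```text
time: 3.05
ee_pos: [554.6, -176.4, 148.7]
tool_rot: [179.9, 0.0, 90.0]
ft_force: [0.2, -0.5, 0.4]
width: 47.4
finger_force: 0.0
```

jog_arm(
  series=[
    {"x":0,"y":0,"z":0,"yaw":0,"grip":-0.8},
    {"x":0,"y":0,"z":0,"yaw":0,"grip":-0.8},
    {"x":0,"y":0,"z":0,"yaw":0,"grip":-0.8},
    {"x":0,"y":0,"z":0,"yaw":0,"grip":-0.8},
    {"x":0,"y":0,"z":0,"yaw":0,"grip":-0.8},
    {"x":0,"y":0,"z":0,"yaw":0,"grip":-0.8},
    {"x":0,"y":0,"z":0,"yaw":0,"grip":-0.8},
    {"x":0,"y":0,"z":0,"yaw":0,"grip":-0.8},
  ],
)

```text
time: 3.85
ee_pos: [554.2, -176.2, 147.8]
tool_rot: [180.0, 0.0, 90.0]
ft_force: [0.2, -0.1, 1.7]
width: 23.3
finger_force: 25.0
```

```bash
python3 - <<'E'
from h import *
for cam in ("wrist","side"):
    im,d=env.get_image(cam); cv2.imwrite(f"pics/{cam}3.png",im)
    for l in ("crank_knob","pad"):
        for r in env.pinpoint(l,cam)[:2]: print(cam,l,round(r["conf"],2),w(cam,r["at"]).round(1))
s=env.state(); print(s["time"],s["ee_pos"],s["tool_rot"],s["width"],s["ft_force"])
cv2.imwrite("pics/c3.png",np.hstack([cv2.resize(cv2.imread("pics/wrist3.png"),(400,300)),cv2.resize(cv2.imread("pics/side3.png")[180:420,200:520],(400,300))]))
E
```

```text
wrist crank_knob 0.8 [ 551.5 -176.1  160.9]
side crank_knob 0.68 [ 553.  -180.4  162.2]
side pad 0.8 [ 524.8 -130.2   34.5]
4.15 [ 554.16553369 -176.21691731  147.7850615 ] [1.79962799e+02 1.60946132e-02 8.99997121e+01] 23.283480909680723 [ 0.93342783 -1.42561704  2.3880289 ]
```

View pics/c3.png

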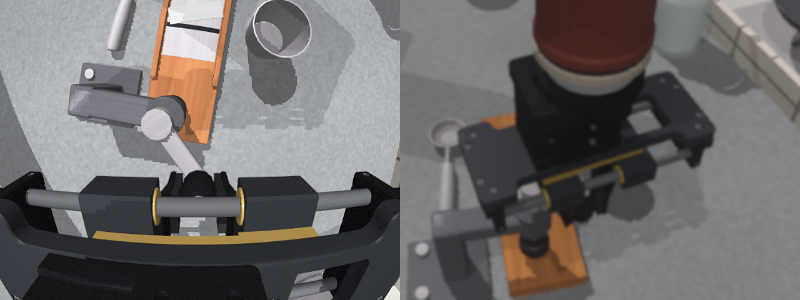

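The hold is good: opening 23.3 mm at 25 N, with the knob between the fingers at (198,185) in the wrist half. Next I tabulate the arc around the screw axis at about (522,-132).

```bash
cat > arc.py <<'E'
import numpy as np,sys
def arc(th0,step,n,r=55):
    a=np.radians(th0); 
    for k in range(1,n+1):
        b=a-np.radians(step*k)
        print("x %.2f y %.2f z %.3f"%(r*(np.sin(b)-np.sin(a))/30,r*(np.cos(b)-np.cos(a))/30,np.radians(step*k)*4/30))
for t in sys.argv[2:]: print("from",t); arc(float(t),float(sys.argv[1]),8)
E
python3 arc.py 5 -54 -94
```

```text
from -54
x -0.09 y -0.13 z 0.012
x -0.16 y -0.27 z 0.023
x -0.23 y -0.42 z 0.035
x -0.28 y -0.57 z 0.047
x -0.32 y -0.73 z 0.058
x -0.34 y -0.89 z 0.070
x -0.35 y -1.05 z 0.081
x -0.35 y -1.21 z 0.093
from -94
x 0.02 y -0.16 z 0.012
x 0.05 y -0.32 z 0.023
x 0.10 y -0.47 z 0.035
x 0.15 y -0.62 z 0.047
x 0.23 y -0.76 z 0.058
x 0.31 y -0.90 z 0.070
x 0.40 y -1.03 z 0.081
x 0.51 y -1.15 z 0.093
```

jog_arm(
  series=[
    {"x":-0.09,"y":-0.13,"z":0.01,"yaw":0,"grip":-0.8},
    {"x":-0.16,"y":-0.27,"z":0.02,"yaw":0,"grip":-0.8},
    {"x":-0.23,"y":-0.42,"z":0.035,"yaw":0,"grip":-0.8},
    {"x":-0.28,"y":-0.57,"z":0.05,"yaw":0,"grip":-0.8},
    {"x":-0.32,"y":-0.73,"z":0.06,"yaw":0,"grip":-0.8},
    {"x":-0.34,"y":-0.89,"z":0.07,"yaw":0,"grip":-0.8},
    {"x":-0.35,"y":-1.05,"z":0.08,"yaw":0,"grip":-0.8},
    {"x":-0.35,"y":-1.21,"z":0.09,"yaw":0,"grip":-0.8},
  ],
  force=25,
)

```text
time: 4.95
ee_pos: [517.2, -185.8, 144.7]
tool_rot: [180.0, -0.1, 90.0]
ft_force: [3.3, 5.9, 4.0]
width: 23.2
finger_force: 25.0
```

```bash
python3 - <<'E'
from h import *
for cam in ("wrist","side"):
    im,d=env.get_image(cam)
    for l in ("crank_knob","pad"):
        for r in env.pinpoint(l,cam)[:2]: print(cam,l,round(r["conf"],2),w(cam,r["at"]).round(1))
s=env.state(); print(s["time"],s["ee_pos"],s["tool_rot"],s["width"],s["ft_force"])
E
```

```text
wrist crank_knob 0.95 [ 514.7 -183.4  157.3]
side crank_knob 0.89 [ 516.7 -186.4  159.9]
side pad 0.6 [ 524.3 -132.8   32. ]
5.25 [ 516.70021124 -185.76000816  144.60995336] [-1.79910185e+02 -8.99487194e-02  9.00076472e+01] 23.48425029261892 [-0.65380479  5.59375432  4.86455993]
```

The forces are small: 5 N inward (radial) and 4 N tangential. Continuing with the next 40°.

jog_arm(
  series=[
    {"x":0.03,"y":-0.16,"z":0.01,"yaw":0,"grip":-0.8},
    {"x":0.06,"y":-0.32,"z":0.02,"yaw":0,"grip":-0.8},
    {"x":0.11,"y":-0.47,"z":0.03,"yaw":0,"grip":-0.8},
    {"x":0.17,"y":-0.62,"z":0.04,"yaw":0,"grip":-0.8},
    {"x":0.25,"y":-0.76,"z":0.05,"yaw":0,"grip":-0.8},
    {"x":0.33,"y":-0.9,"z":0.06,"yaw":0,"grip":-0.8},
    {"x":0.42,"y":-1.03,"z":0.07,"yaw":0,"grip":-0.8},
    {"x":0.53,"y":-1.15,"z":0.08,"yaw":0,"grip":-0.8},
  ],
  force=25,
)

```text
time: 6.05
ee_pos: [483.9, -169.9, 142.2]
tool_rot: [179.8, -0.1, 90.0]
ft_force: [8.4, 5.2, -2.0]
width: 23.3
finger_force: 25.0
```

```bash
python3 - <<'E'
from h import *
im,d=env.get_image("side")
for l in ("crank_knob","pad"):
    for r in env.pinpoint(l,"side")[:2]: print(l,round(r["conf"],2),w("side",r["at"]).round(1))
s=env.state(); print(s["time"],s["ee_pos"],s["width"],s["ft_force"])
p=s["ee_pos"][:2]-[522,-132]; print(np.hypot(*p),np.degrees(np.arctan2(p[1],p[0])))
E
python3 arc.py 5 -134 -174
```

```text
crank_knob 0.76 [ 481.1 -169.7  157.8]
pad 0.71 [ 523.5 -132.2   28.3]
6.2 [ 483.51429433 -169.39873588  142.04462087] 23.213423043952794 [6.74051071 6.27678016 0.73363859]
53.66390767020264 -135.82064941737838
from -134
x 0.12 y -0.11 z 0.012
x 0.24 y -0.21 z 0.023
x 0.37 y -0.30 z 0.035
x 0.52 y -0.37 z 0.047
x 0.66 y -0.44 z 0.058
x 0.81 y -0.49 z 0.070
x 0.97 y -0.53 z 0.081
x 1.13 y -0.55 z 0.093
from -174
x 0.16 y -0.01 z 0.012
x 0.32 y -0.01 z 0.023
x 0.48 y 0.01 z 0.035
x 0.64 y 0.04 z 0.047
x 0.79 y 0.09 z 0.058
x 0.94 y 0.15 z 0.070
x 1.08 y 0.22 z 0.081
x 1.22 y 0.30 z 0.093
```

jog_arm(
  series=[
    {"x":0.13,"y":-0.1,"z":0.01,"yaw":0,"grip":-0.8},
    {"x":0.26,"y":-0.19,"z":0.02,"yaw":0,"grip":-0.8},
    {"x":0.39,"y":-0.27,"z":0.03,"yaw":0,"grip":-0.8},
    {"x":0.54,"y":-0.34,"z":0.045,"yaw":0,"grip":-0.8},
    {"x":0.68,"y":-0.41,"z":0.055,"yaw":0,"grip":-0.8},
    {"x":0.83,"y":-0.46,"z":0.065,"yaw":0,"grip":-0.8},
    {"x":0.99,"y":-0.5,"z":0.075,"yaw":0,"grip":-0.8},
    {"x":1.15,"y":-0.52,"z":0.085,"yaw":0,"grip":-0.8},
  ],
  force=25,
)

```text
time: 7.0
ee_pos: [468.3, -137.1, 139.7]
tool_rot: [179.8, 0.1, 90.0]
ft_force: [8.4, -2.0, -3.5]
width: 23.4
finger_force: 25.0
```

```bash
python3 - <<'E'
from h import *
im,d=env.get_image("side"); cv2.imwrite("pics/c4.png",im)
for l in ("crank_knob","pad","slicer"):
    for r in env.pinpoint(l,"side")[:2]: print(l,round(r["conf"],2),w("side",r["at"]).round(1))
s=env.state(); print(s["time"],s["ee_pos"],s["width"],s["ft_force"])
p=s["ee_pos"][:2]-[522,-132]; print(np.hypot(*p),np.degrees(np.arctan2(p[1],p[0])))
E
```

```text
crank_knob 0.93 [ 468.4 -141.3  155.1]
crank_knob 0.15 [ 524.7 -132.9   24.8]
pad 0.6 [ 522.6 -133.8   28.1]
slicer 0.96 [541.6 -51.1   1.3]
7.2 [ 468.24755125 -136.54503893  139.55138054] 23.209841348818603 [ 7.09199368  1.61612186 -2.45070542]
53.94425942987132 -175.16685110230875
```

View pics/c4.png

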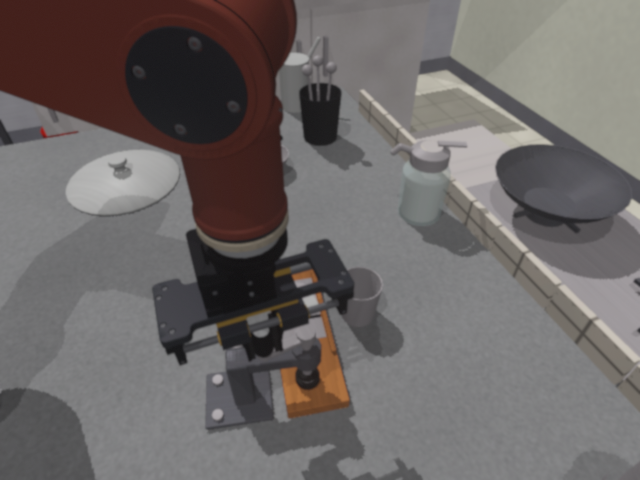

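The picture shows the fingers holding the knob at (263,342), over the clamp post, with the pad at (307,380) still above the slicer. About 120° turned so far; another 40° next.

jog_arm(
  series=[
    {"x":0.16,"y":0.01,"z":0.01,"yaw":0,"grip":-0.8},
    {"x":0.32,"y":0.02,"z":0.02,"yaw":0,"grip":-0.8},
    {"x":0.48,"y":0.04,"z":0.035,"yaw":0,"grip":-0.8},
    {"x":0.64,"y":0.07,"z":0.045,"yaw":0,"grip":-0.8},
    {"x":0.79,"y":0.12,"z":0.06,"yaw":0,"grip":-0.8},
    {"x":0.94,"y":0.18,"z":0.07,"yaw":0,"grip":-0.8},
    {"x":1.08,"y":0.25,"z":0.08,"yaw":0,"grip":-0.8},
    {"x":1.21,"y":0.33,"z":0.09,"yaw":0,"grip":-0.8},
  ],
  force=25,
)

```text
time: 8.0
ee_pos: [477.1, -100.4, 136.8]
tool_rot: [-180.0, 0.1, 90.0]
ft_force: [2.7, -4.3, -1.6]
width: 23.4
finger_force: 25.0
```

```bash
cat > st.py <<'E'
from h import *
im,d=env.get_image("side")
for l in ("crank_knob","pad","slicer"):
    for r in env.pinpoint(l,"side")[:1]: print(l,round(r["conf"],2),w("side",r["at"]).round(1))
f=[]
for i in range(3):
    s=env.state(); f.append(s["ft_force"]); env.get_image("side")
print(s["time"],s["ee_pos"],s["width"],s["ft_force"])
p=s["ee_pos"][:2]-[522,-132]; a=np.arctan2(p[1],p[0]); F=np.mean(f,0)
print("r",np.hypot(*p),"ang",np.degrees(a),"tang resist",F[:2]@[-np.sin(a),np.cos(a)],"radial out",F[:2]@[np.cos(a),np.sin(a)])
E
python3 st.py; python3 arc.py 2.5 -214 -234 -254 
```

```text
crank_knob 0.73 [ 476.5 -102.8  152.8]
pad 0.72 [ 522.9 -131.4   21.8]
slicer 0.71 [543.9 -48.6  -0.6]
8.3 [ 477.3826142  -100.06168922  136.82842706] 23.36316864353329 [ 3.49543127 -1.56556743 -2.01570244]
r 54.870454811333815 ang 144.40390566569948 tang resist -0.5226995148252016 radial out -4.692129556310486
from -214
x 0.07 y 0.05 z 0.006
x 0.13 y 0.10 z 0.012
x 0.19 y 0.15 z 0.017
x 0.25 y 0.20 z 0.023
x 0.30 y 0.26 z 0.029
x 0.36 y 0.32 z 0.035
x 0.41 y 0.38 z 0.041
x 0.46 y 0.44 z 0.047
from -234
x 0.05 y 0.07 z 0.006
x 0.09 y 0.13 z 0.012
x 0.13 y 0.20 z 0.017
x 0.16 y 0.27 z 0.023
x 0.20 y 0.35 z 0.029
x 0.23 y 0.42 z 0.035
x 0.26 y 0.50 z 0.041
x 0.28 y 0.57 z 0.047
from -254
x 0.02 y 0.08 z 0.006
x 0.04 y 0.16 z 0.012
x 0.05 y 0.23 z 0.017
x 0.06 y 0.31 z 0.023
x 0.07 y 0.39 z 0.029
x 0.07 y 0.47 z 0.035
x 0.07 y 0.55 z 0.041
x 0.07 y 0.63 z 0.047
```

No contact yet: resistance is about 2 N while moving. I'm dropping to 20° steps.

jog_arm(
  series=[
    {"x":0.07,"y":0.05,"z":0.006,"yaw":0,"grip":-0.8},
    {"x":0.13,"y":0.1,"z":0.012,"yaw":0,"grip":-0.8},
    {"x":0.19,"y":0.15,"z":0.017,"yaw":0,"grip":-0.8},
    {"x":0.25,"y":0.21,"z":0.023,"yaw":0,"grip":-0.8},
    {"x":0.3,"y":0.27,"z":0.03,"yaw":0,"grip":-0.8},
    {"x":0.35,"y":0.33,"z":0.035,"yaw":0,"grip":-0.8},
    {"x":0.4,"y":0.39,"z":0.04,"yaw":0,"grip":-0.8},
    {"x":0.45,"y":0.45,"z":0.045,"yaw":0,"grip":-0.8},
  ],
  force=25,
)

```text
time: 9.15
ee_pos: [490.6, -86.3, 135.5]
tool_rot: [-179.9, -0.0, 90.0]
ft_force: [0.4, -5.0, -3.1]
width: 23.4
finger_force: 25.0
```

```bash
python3 st.py
```

```text
crank_knob 0.81 [491.3 -88.8 150.3]
pad 0.49 [ 520.9 -135.5   22.2]
slicer 0.92 [542.8 -45.    1.4]
9.45 [490.79579258 -86.20748912 135.53939079] 23.31069901926237 [ 2.66977133 -2.80478763 -4.51003903]
r 55.413505692283856 ang 124.27153466722316 tang resist 0.522168362737581 radial out -3.905160544435884
```

jog_arm(
  series=[
    {"x":0.05,"y":0.07,"z":0.006,"yaw":0,"grip":-0.8},
    {"x":0.09,"y":0.13,"z":0.012,"yaw":0,"grip":-0.8},
    {"x":0.13,"y":0.2,"z":0.017,"yaw":0,"grip":-0.8},
    {"x":0.16,"y":0.27,"z":0.023,"yaw":0,"grip":-0.8},
    {"x":0.2,"y":0.35,"z":0.03,"yaw":0,"grip":-0.8},
    {"x":0.23,"y":0.42,"z":0.035,"yaw":0,"grip":-0.8},
    {"x":0.25,"y":0.5,"z":0.04,"yaw":0,"grip":-0.8},
    {"x":0.27,"y":0.57,"z":0.045,"yaw":0,"grip":-0.8},
  ],
  force=25,
)

```text
time: 10.3
ee_pos: [507.8, -77.9, 134.2]
tool_rot: [-179.9, -0.0, 90.0]
ft_force: [-1.8, -3.6, -5.1]
width: 23.0
finger_force: 25.0
```

```bash
python3 st.py
```

```text
crank_knob 0.86 [507.3 -81.8 148. ]
pad 0.63 [ 521.9 -132.2   22.5]
slicer 0.6 [ 5.429e+02 -4.630e+01 -4.000e-01]
10.6 [507.96736898 -77.94747219 134.28672292] 23.45843573286869 [ 0.43432493 -1.17434811 -7.64041078]
r 55.84434166620234 ang 104.55333765746849 tang resist 0.2971008025579077 radial out -2.2146842249039436
```

jog_arm(
  series=[
    {"x":0.02,"y":0.08,"z":0.01,"yaw":0,"grip":-0.8},
    {"x":0.04,"y":0.16,"z":0.02,"yaw":0,"grip":-0.8},
    {"x":0.05,"y":0.23,"z":0.025,"yaw":0,"grip":-0.8},
    {"x":0.06,"y":0.31,"z":0.03,"yaw":0,"grip":-0.8},
    {"x":0.07,"y":0.39,"z":0.04,"yaw":0,"grip":-0.8},
    {"x":0.07,"y":0.47,"z":0.045,"yaw":0,"grip":-0.8},
    {"x":0.07,"y":0.55,"z":0.05,"yaw":0,"grip":-0.8},
    {"x":0.07,"y":0.63,"z":0.06,"yaw":0,"grip":-0.8},
  ],
  force=25,
)

```text
time: 11.45
ee_pos: [527.0, -75.9, 132.8]
tool_rot: [-180.0, -0.0, 90.0]
ft_force: [-5.4, 0.8, 0.7]
width: 23.3
finger_force: 25.0
```

```bash
python3 st.py; python3 arc.py 2.5 -274 -294 -314
```

```text
crank_knob 0.86 [524.8 -80.8 149.3]
pad 0.79 [ 523.4 -134.5   20.4]
slicer 0.98 [544.8 -47.    3.9]
11.75 [527.21942045 -76.01763552 132.87116432] 23.108089437340187 [-2.29662648  1.72980071 -2.10487544]
r 56.225149912780594 ang 84.67352330134274 tang resist 3.3193205265023233 radial out 1.6648000252878705
from -274
x -0.01 y 0.08 z 0.006
x -0.02 y 0.16 z 0.012
x -0.03 y 0.24 z 0.017
x -0.05 y 0.32 z 0.023
x -0.07 y 0.39 z 0.029
x -0.10 y 0.47 z 0.035
x -0.12 y 0.54 z 0.041
x -0.15 y 0.62 z 0.047
from -294
x -0.03 y 0.07 z 0.006
x -0.07 y 0.14 z 0.012
x -0.11 y 0.21 z 0.017
x -0.15 y 0.28 z 0.023
x -0.20 y 0.34 z 0.029
x -0.25 y 0.41 z 0.035
x -0.30 y 0.47 z 0.041
x -0.36 y 0.53 z 0.047
from -314
x -0.06 y 0.06 z 0.006
x -0.12 y 0.11 z 0.012
x -0.18 y 0.16 z 0.017
x -0.24 y 0.21 z 0.023
x -0.31 y 0.26 z 0.029
x -0.37 y 0.30 z 0.035
x -0.44 y 0.34 z 0.041
x -0.52 y 0.37 z 0.047
```

Resistance is now 5.4 N moving and 3.3 N held, so contact is probably starting. Another 20°.

jog_arm(
  series=[
    {"x":-0.01,"y":0.08,"z":0.006,"yaw":0,"grip":-0.8},
    {"x":-0.02,"y":0.16,"z":0.012,"yaw":0,"grip":-0.8},
    {"x":-0.03,"y":0.24,"z":0.017,"yaw":0,"grip":-0.8},
    {"x":-0.05,"y":0.32,"z":0.023,"yaw":0,"grip":-0.8},
    {"x":-0.07,"y":0.39,"z":0.03,"yaw":0,"grip":-0.8},
    {"x":-0.1,"y":0.47,"z":0.035,"yaw":0,"grip":-0.8},
    {"x":-0.12,"y":0.54,"z":0.04,"yaw":0,"grip":-0.8},
    {"x":-0.15,"y":0.62,"z":0.05,"yaw":0,"grip":-0.8},
  ],
  force=25,
)

```text
time: 12.6
ee_pos: [545.0, -80.3, 131.5]
tool_rot: [-179.9, -0.0, 90.0]
ft_force: [-7.0, 3.6, 3.0]
width: 23.0
finger_force: 25.0
```

```bash
python3 st.py
```

```text
crank_knob 0.65 [543.  -81.3 147.5]
pad 0.53 [ 523.  -132.8   19.9]
slicer 0.77 [544.7 -49.3   2.6]
12.9 [545.33204922 -80.3957704  131.51648062] 23.004395097719573 [-4.58468293  2.88276332  2.36917265]
r 56.63374465648478 ang 65.6706360408718 tang resist 5.836323122064022 radial out 0.5056769016474716
```

The moving resistance went 2.6, 5.4, 7.9 N over the last three 20° steps. That puts contact near the start of the second step, about 0.6 rad ago, so the clamp is snug. I'll release and lift.

jog_arm(
  series=[
    {"x":0,"y":0,"z":0,"yaw":0,"grip":-0.2},
    {"x":0,"y":0,"z":0,"yaw":0,"grip":0.1},
    {"x":0,"y":0,"z":0,"yaw":0,"grip":0.2},
    {"x":0,"y":0,"z":0,"yaw":0,"grip":0.2},
    {"x":0,"y":0,"z":0,"yaw":0,"grip":0.2},
    {"x":0,"y":0,"z":0,"yaw":0,"grip":0.2},
    {"x":0,"y":0,"z":0,"yaw":0,"grip":0.2},
    {"x":0,"y":0,"z":0,"yaw":0,"grip":0.2},
  ],
)

```text
time: 13.75
ee_pos: [545.6, -80.7, 131.2]
tool_rot: [180.0, 0.0, 90.0]
ft_force: [0.2, 0.2, -0.8]
width: 52.3
finger_force: 0.3
```

jog_arm(
  series=[
    {"x":0,"y":0,"z":-0.3,"yaw":0,"grip":0.2},
    {"x":0,"y":0,"z":-0.9,"yaw":0,"grip":0.2},
    {"x":0,"y":0,"z":-1.6,"yaw":0,"grip":0.2},
    {"x":0,"y":0,"z":-2.4,"yaw":0,"grip":0.2},
    {"x":0,"y":0,"z":-3.2,"yaw":0,"grip":0.2},
    {"x":0,"y":0,"z":-4,"yaw":0,"grip":0.2},
    {"x":0,"y":0,"z":-4,"yaw":0,"grip":0.2},
    {"x":0,"y":0,"z":-4,"yaw":0,"grip":0.2},
  ],
)

```text
time: 14.55
ee_pos: [545.9, -80.8, 252.0]
tool_rot: [179.9, 0.0, 90.0]
ft_force: [0.4, 1.3, 0.3]
width: 52.2
finger_force: 0.0
```

```bash
python3 - <<'E'
from h import *
im,d=env.get_image("side"); im2,_=env.get_image("wrist")
for c in("side","wrist"):
  for l in ("crank_knob","pad","slicer"):
    for r in env.pinpoint(l,c)[:1]: print(c,l,round(r["conf"],2),w(c,r["at"]).round(1))
cv2.imwrite("pics/c5.png",np.hstack([cv2.resize(im2,(400,300)),cv2.resize(im[210:450,180:500],(400,300))]))
E
```

```text
side crank_knob 0.71 [527.1 -76.3 146.3]
side pad 0.74 [ 524.8 -132.3   20.7]
wrist crank_knob 0.87 [528.6 -74.1 142.2]
wrist pad 0.57 [ 524.6 -129.5   19.4]
wrist slicer 0.57 [545.9 -50.   -1.4]
```

View pics/c5.png

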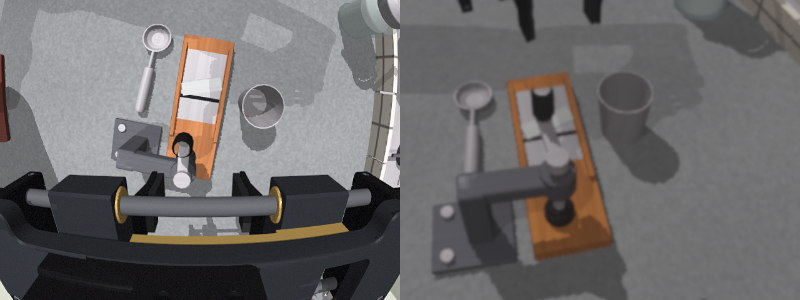

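The knob has turned back about 19°, to about (528,-75). Half the snug is what I'd expect, since the spring force settles to the screw's friction of about 2.6 N. The slicer has not moved. I'll check that the crank is still.

jog_arm(
  series=[
    {"x":0,"y":0,"z":0,"yaw":0,"grip":0.2},
    {"x":0,"y":0,"z":0,"yaw":0,"grip":0.2},
    {"x":0,"y":0,"z":0,"yaw":0,"grip":0.2},
    {"x":0,"y":0,"z":0,"yaw":0,"grip":0.2},
    {"x":0,"y":0,"z":0,"yaw":0,"grip":0.2},
    {"x":0,"y":0,"z":0,"yaw":0,"grip":0.2},
    {"x":0,"y":0,"z":0,"yaw":0,"grip":0.2},
    {"x":0,"y":0,"z":0,"yaw":0,"grip":0.2},
  ],
)

```text
time: 15.75
ee_pos: [545.5, -80.7, 251.2]
tool_rot: [180.0, -0.0, 90.0]
ft_force: [-0.4, 0.2, -0.3]
width: 52.2
finger_force: 0.0
```

```bash
python3 - <<'E'
from h import *
old=cv2.imread("pics/c5.png")[:,400:]
M=[]
for i in range(2):
    im,d=env.get_image("side"); m=max(env.silhouettes("crank_knob","side"),key=lambda r:r["conf"])["mask"]
    M.append(np.argwhere(m).mean(0).round(1))
    for r in env.pinpoint("crank_knob","side")[:1]: print(w("side",r["at"]).round(1))
    for r in env.pinpoint("pad","side")[:1]: print("pad",w("side",r["at"]).round(1))
new=cv2.resize(im[210:450,180:500],(400,300))
df=cv2.absdiff(old,new)[80:260].max(2); print(M,"diff>40:",(df>40).sum(),cv2.boundingRect((df>40).astype(np.uint8)))
print(env.state()["time"])
E
```

```text
[526.1 -76.8 150.2]
pad [ 522.2 -135.    20.6]
[526.2 -77.1 149.7]
pad [ 521.1 -131.6   22.4]
[array([294.7, 294.2]), array([294.9, 294.1])] diff>40: 0 (0, 0, 0, 0)
16.15
```

The crank has not moved in over a second. It rests about 0.35 rad past contact, which at 8 N/rad is roughly 2.8 N at the grip, or about 38 N at the pad. Handing in.

```bash
python3 -c "
from plant import env
print(env.close_job())"
```

```text
the job is handed in; nothing more can be done
None
```

The clamp is snugged onto the slicer and the gripper is clear of everything. On release the crank sprang back about 19°, then stayed still about 0.35 rad past contact, an estimated 38 N at the pad. The slicer stayed where it lay within camera accuracy. The job is handed in; no verdict was returned.

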